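# Find the shaft's flats by feel and hold the pulley home on them

### The arm

A 6-joint arm with a two-finger parallel gripper is mounted at the origin on the work surface. World frame = base frame: x ahead of the robot, y to its left, z up, the work surface at z = 0. Lengths are in mm, angles in rad, forces in N, time in s.
With the tool pointing down it reaches from about 350 to 775 mm from the base axis. Payload 7.3 kg.
Tool frame: the origin (TCP) lies between the finger pads, 19 mm behind the fingertips; this is the grasp point; z points along the fingers, y is the line along which they close (so a half turn about z gives the same grasp; the last joint's range is limited). The gripper opens to 92 mm and grips with 3 to 60 N. Pads are 19 mm wide; open, the fingers measure 130 mm over their backs; the gripper's body (75 mm by 190 mm) begins 47 mm behind the grasp point.
Start: joints at [1.01, 0.342, 1.524, -0, 1.275, -0.146], TCP at [211.566, 480.503, 245.541] pointing down, gripper open.
Joint ranges: [-2.53, 2.53], [-0.77, 2.02], [0.04, 2.7], [-1, 4.14], [0.28, 2.66], [-3.11, 3.11]. Speed limits (rad/s): [2.57, 2.57, 3.14, 3.14, 3.14, 3.14].

### API

Orientations are given as a unit quaternion [w, x, y, z].
In Python, from bench import ctrl gives the robot as it stands.
- The arm moves only by the tool apply_moves, never from a script. Its argument "motion" is a list of rows, each an object with "twist": the turn, a rotation vector about the tool's x, y, z in degrees, a list of three; "dp": the shift along the tool's x, y, z in m, a list of three; "grip": the opening, from 0 (shut) to 1 (fully open). A call has 1 to 20 rows; each row shifts and turns the commanded pose from where the row before left it, along the tool's axes as they then stand; what a row does not reach is not made up. A row lasts 1/8 s, in which the tool goes at most 62.5 mm and 10.7 degrees, less where a joint would pass 70% of its speed; a pose out of reach is approached as far as the arm can. A call with a gripper value outside its range is refused whole. The fingers move at their own pace and stop on an object; "newtons" is the grip in N (left out, the last holds). Time passes only in rows, so rows that do not move let the fingers close. It gives the time, the measured TCP pose, the force, the opening and the grip force at its end, in the units of the state.
- ctrl.get_obs(): the state, without advancing time (a new reading comes with each control period).
- ctrl.read_camera(name): name is "side" or "top" or "wrist"; returns a dict with "frame" (420x560x3 uint8, red, green, blue), "fx", "fy", "cx", "cy" (pixels), "R" (3x3) and "t" (3): a world point X has camera coordinates R X + t; the wrist camera has in their place "T_tool_cam" (4x4, takes a point from camera to tool coordinates, whose origin is the TCP and whose axes are the flange's). Camera axes: x right, y down, z forward; pixel columns grow to the right and rows downward; lengths in mm; the calibration is good to about 2 mm. A picture is of the moment at which its call begins: read the wrist's pose just before it. There is no depth.
- ctrl.finish_job(): hands the job in; it is judged then, once.
The state is a dict: "time": time; "q": joint angles; "joint_velocities": joint speeds; "joint_torque": joint torques, N m; "eef_pos": TCP position; "eef_rot": TCP orientation; "wrist_force": force on the tool from outside, world axes, zero at the start; "moment": the same for the moment, N m; "width": opening from 0.0 (shut) to 1.0 (fully open); "finger_force": force on a finger pad.
Only numpy, scipy, OpenCV 4.12 (cv2) and the standard library are available. Lean on these libraries where they do the work, as an engineer would, in place of code of your own. Each camera call takes 0.05 s, during which the arm holds its last target. There are 200 camera calls.

### The job

Feel with the fingers for the two flats on the spinner stand's upright shaft and turn the shaft until the flats face the two red key guides. Then take the orange pulley with a gentle grip (never more than about 25 N; it is brittle), lower it onto the shaft so that its set-screws face the red guides, and press it fully home against the lift ring's light spring without ramming it. Finish while still gripping it and holding it down there, and leave the paint pots alone.

Things in the scene. Friction and masses are not known exactly. Their poses are not given: they have to be found in the camera images.
- stand: Spinner stand, fixed. Blue base plate 100 x 100 x 12 mm; on it a black round bearing housing 52 mm across. Origin: on the shaft's axis at table height; z up. Two red key guides (14 x 22 mm, top 32 mm above the table) stand on the plate 42 mm from the axis, one on the stand's +x side and one on its -x side.
- housing_top (a point): Centre of the housing's flat top, 50 mm above the table, on the axis. A yellow lift ring (46 mm outside, 32 mm inside) rises out of it round the shaft: its top is 58 mm above the table when free; pressed down 8 mm it is level with the housing's top. Its spring pushes up with 4 N when free, 6.4 N fully down, so a pulley let go rises again by 8 mm.
- shaft_top (a point): Centre of the upright shaft's top end, on the axis, 110 mm above the table; its orientation is the stand's, not the shaft's. Bare aluminium shaft, 28 mm diameter, with two flats back to back along its whole height: 18 mm across the flats, each 21 mm wide; from above an oblong 28 x 18 mm. Where the flats face at the start is not told: 30 degrees or more away from the guides.
- shaft_grip (a point): Point on the shaft's axis 83 mm above the table, a good TCP height to pinch the shaft clear of the lift ring. The shaft turns either way without stops, with 0.25 N m of friction, and stays where it is left: fingers closed on it with 3 N slide round it as they turn, until they drop onto the flats; a grip of 20 to 30 N across the flats turns it.
- pulley: Loose orange plastic pulley, about 160 g, standing upright on the table. Origin: centre of its underside; z up. Grooved disc 70 mm across, 14 mm high; above it a block-shaped hub 40 mm (pulley x) by 44 mm (pulley y), its top 44 mm above the underside. Black set-screws in the hub's +x and -x faces and a black square mark above each on its top.
- bore (a point): Centre of the bore's lower mouth, at the pulley's origin. The rectangular bore, 20 mm (pulley x) by 30 mm (pulley y), chamfered 2 mm below, runs right through: it goes over the shaft only with the flats facing the set-screws (1 mm play on each side; either way round will do). Fully home, this point is 50 mm above the table, the disc resting on the housing's top.
- pot_blue: Paint pot with blue lid, 34 mm across, 40 mm high, to be left alone. Origin: centre of its underside.
- pot_red: Paint pot with red lid, 34 mm across, 40 mm high, to be left alone. Origin: centre of its underside.
- pot_yellow: Paint pot with yellow lid, 34 mm across, 40 mm high, to be left alone. Origin: centre of its underside.
Not all that is in view belongs to the job. Several things look just like the pulley: the one meant starts farthest from the robot's base. Leave any brown look-alike of the stand alone.

How it is judged (in metres and radians):
On the way, in this order (a step that is already met when the one before it is completed fails the run):
1. the fingers have pinched the shaft while the pulley still stands where it was (contact force between the fingers and stand above 2 N and horizontal distance between the grasp point and shaft_top below 0.015 m and distance between the grasp point and shaft_top below 0.06 m and distance of pulley from where it was at the start of the episode below 0.01 m), for 0.2 s.
2. the pulley has been lifted off the table in the fingers (height (world z) of pulley above 0.03 m and contact force between the fingers and pulley above 2 N), for 0.2 s.
At the end, for the whole second after the job is handed in: The pulley is on the shaft, its underside within 3.5 mm of the housing's top (lift ring pressed down), centred within 4 mm, upright, its set-screws facing the red guides within 12 degrees, at rest, and the fingers still grip it (z of pulley in the frame of stand between 0.045 and 0.0535 m and horizontal distance between pulley and stand below 0.004 m and angle between the x axis of pulley and the x axis of stand, either way round below 0.21 rad and angle between pulley's own z axis and vertical below 0.1 rad and contact force between the fingers and pulley above 2 N and linear speed of pulley below 0.02 m/s); the arm keeps its last pose, push and grip.
It fails at once if the pulley is squeezed too hard (contact force between the fingers and pulley above 70 N).
It fails at once if the pulley is rammed onto the stand (contact force between pulley and stand above 40 N).
It fails at once if a paint pot is moved (distance of any of pot_blue, pot_red, pot_yellow from where it was at the start of the episode above 0.03 m).
It also fails if it takes over 72 s, if anything falls off the work surface, if the arm or the gripper's body presses on something with over 40 N, if the wrist force passes 120 N, or if a joint passes its speed limit or range.

## Working session

There is one attempt and no reset: what is moved stays moved. The work goes in short steps, Python scripts to look and compute and a tool call to move; the robot and the scene stay as the last step left them, time stands still between calls to the robot, and variables do not carry over. Pictures are saved under pics/ and viewed, at most 10 in all, crops included, and the job is handed in when it is done.

Besides the shell and the picture viewer there is one more tool, called after "Request:" as a command line: name --argument value ..., lists and objects as JSON in quotes. apply_moves: Moves the arm, as the interface text tells. Its arguments: {"type":"object","properties":{"motion":{"type":"array"},"newtons":{"type":"number"}},"required":["motion"]}

```bash
mkdir -p pics
cat > h.py <<'E'
import numpy as np,cv2
from bench import ctrl
from scipy.spatial.transform import Rotation as Ro
def shot(name,fn):
    c=ctrl.read_camera(name); cv2.imwrite('pics/'+fn,np.ascontiguousarray(c['frame'][:,:,::-1])); return c
def px2w(c,u,v,z):
    R=np.array(c['R']);t=np.array(c['t']); o=-R.T@t
    d=R.T@np.array([(u-c['cx'])/c['fx'],(v-c['cy'])/c['fy'],1]); return o+d*(z-o[2])/d[2]
def w2px(c,X):
    p=np.array(c['R'])@np.array(X)+np.array(c['t']); return [c['fx']*p[0]/p[2]+c['cx'],c['fy']*p[1]/p[2]+c['cy']]
E
python3 - <<'E'
from h import *
import pickle
o=ctrl.get_obs();print(o)
cs={n:shot(n,n+'0.png') for n in('top','side')}
pickle.dump(cs,open('cs.pkl','wb'))
for n,c in cs.items(): print(n,c['fx'],-np.array(c['R']).T@c['t'],np.round(c['R'],3).tolist())
E
```

```text
{'time': 0.0, 'q': array([ 1.00999440e+00,  3.42713444e-01,  1.52503527e+00, -2.97570167e-05,
        1.27540683e+00, -1.45994833e-01]), 'joint_velocities': array([-0.00010345, -0.00128973, -0.0001841 , -0.00098825, -0.00022596,
        0.00068994]), 'joint_torque': array([-2.16962289e-03, -4.31250465e+01, -2.44215077e+01,  7.14210025e-02,
        5.61986875e-02, -1.23231071e-04]), 'eef_pos': array([211.35692018, 480.14890836, 244.84339555]), 'eef_rot': array([-2.57097150e-04,  2.05915476e-01,  9.78569469e-01, -7.38077165e-04]), 'wrist_force': array([ 0.05617377, -1.04723174,  0.29525821]), 'moment': array([ 0.02372592,  0.00769262, -0.01311388]), 'finger_force': 0.0, 'width': 0.9989472769272643}
top 525.7819786199412 [512.10575859  18.24390152 951.29044184] [[-0.01, -0.999, 0.031], [-0.997, 0.007, -0.078], [0.078, -0.032, -0.996]]
side 466.20974440048394 [ 301.66202131 -769.2773009   563.74306215] [[0.946, -0.323, -0.021], [-0.186, -0.489, -0.852], [0.265, 0.81, -0.523]]
```

View pics/top0.png

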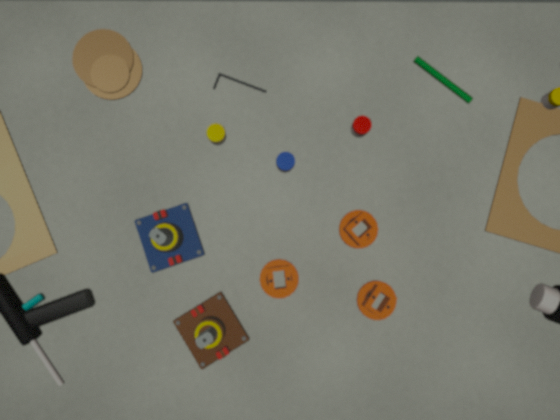

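View pics/side0.png

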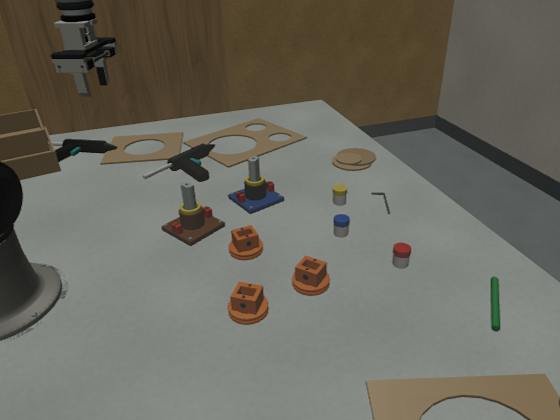

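Run:
```python
from h import *
import pickle
c=pickle.load(open('cs.pkl','rb'))['top']
for n,u,v,z in [('pA',279,279,14),('pB',358,229,14),('pC',377,300,14),('stand',169,238,12),('yel',216,133,40),('blue',286,161,40),('red',362,125,40)]:
    X=px2w(c,u,v,z);print(n,X.round(1),np.hypot(*X[:2]).round(1))
f=c['frame'][:,:,::-1]
a=cv2.resize(f[190:285,120:220],(400,380),interpolation=cv2.INTER_CUBIC)
b=cv2.resize(f[198:261,325:391],(396,378),interpolation=cv2.INTER_CUBIC)
b=cv2.copyMakeBorder(b,0,2,0,4,cv2.BORDER_CONSTANT)
cv2.imwrite('pics/crop1.png',np.hstack([a,b]))
```

```text
pA [457.7  -4.4  14. ] 457.7
pB [ 544.9 -146.7   14. ] 564.3
pC [ 418.7 -178.    14. ] 454.9
stand [531.9 190.   12. ] 564.8
yel [714.3 104.3  40. ] 721.8
blue [664.2 -17.9  40. ] 664.4
red [ 727.9 -153.1   40. ] 743.8
```

View pics/crop1.png

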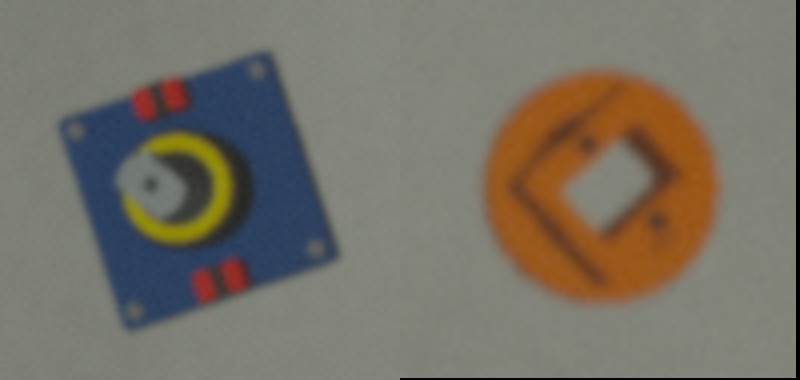

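pA (279,279) r≈458, pB (358,229) r≈564 and pC (377,300) r≈455 look alike. pB is the farthest from the base, so it is the one meant. The crop confirms it: disc centre at about (358.7,229.2), set-screw marks at crop (588,145) and (658,220). The stand has a blue plate with red guides at crop (160,98) and (220,280), and the shaft looks oblique.

Run:
```python
from h import *
import pickle
c=pickle.load(open('cs.pkl','rb'))['top']
P=[px2w(c,120+x/4,190+y/4,12) for x,y in[(60,122),(270,52),(338,257),(130,330)]]
print(np.round(P,1),np.mean(P,0))
for i in range(4):
    d=P[(i+1)%4]-P[i];print(np.linalg.norm(d),np.degrees(np.arctan2(d[1],d[0])))
g=[px2w(c,120+x/4,190+y/4,32) for x,y in[(160,98),(220,280)]];print(g,np.mean(g,0));d=g[0]-g[1];print(np.linalg.norm(d),np.degrees(np.arctan2(d[1],d[0])))
print('shaft top',px2w(c,120+152/4,190+185/4,110))
print('pul',px2w(c,358.7,229.2,10))
m=[px2w(c,325+x/6,198+y/6,44) for x,y in[(188,145),(258,220)]];d=m[0]-m[1];print(m,np.linalg.norm(d),np.degrees(np.arctan2(d[1],d[0])))
w=ctrl.read_camera('wrist');print(np.round(w['T_tool_cam'],3),w['fx'])
```

```text
[[563.5 250.1  12. ]
 [594.  157.6  12. ]
 [502.6 127.2  12. ]
 [471.5 218.4  12. ]] [532.86869077 188.34939614  12.        ]
97.41556311220027 -71.74879041561964
96.28839757364585 -161.6155329212767
96.3591430079385 108.84247493667333
97.29099323331565 19.008275187705514
[array([572.46737798, 202.16082359,  32.        ]), array([493.39151005, 175.72475509,  32.        ])] [532.92944401 188.94278934  32.        ]
83.3778064399792 18.48543723252234
shaft top [532.7775373  189.41962087 110.        ]
pul [ 544.68842466 -148.68190098   10.        ]
[array([ 555.74790946, -138.78191993,   44.        ]), array([ 533.90084838, -158.65318157,   44.        ])] 29.532374052566364 42.28847096957858
[[   0.      -0.958   -0.286   78.858]
 [   1.       0.       0.      -0.281]
 [  -0.      -0.286    0.958 -139.255]
 [   0.       0.       0.       1.   ]] 375.57486175822686
```

Request:
apply_moves --motion '[{"dp":[-0.0412,-0.0137,0.0035],"twist":[0,0,0],"grip":1},{"dp":[-0.0412,-0.0137,0.0035],"twist":[0,0,0],"grip":1},{"dp":[-0.0412,-0.0137,0.0035],"twist":[0,0,0],"grip":1},{"dp":[-0.0412,-0.0137,0.0035],"twist":[0,0,0],"grip":1},{"dp":[-0.0412,-0.0137,0.0035],"twist":[0,0,0],"grip":1},{"dp":[-0.0412,-0.0137,0.0035],"twist":[0,0,0],"grip":1},{"dp":[-0.0412,-0.0137,0.0035],"twist":[0,0,0],"grip":1},{"dp":[-0.0412,-0.0137,0.0035],"twist":[0,0,0],"grip":1},{"dp":[-0.0412,-0.0137,0.0035],"twist":[0,0,0],"grip":1},{"dp":[-0.0412,-0.0137,0.0035],"twist":[0,0,0],"grip":1},{"dp":[0,0,0],"twist":[0,0,0],"grip":1},{"dp":[0,0,0],"twist":[0,0,0],"grip":1}]' --newtons 3

```text
time: 1.65
eef_pos: [532.8, 189.3, 210.2]
eef_rot: [-0.001, 0.206, 0.979, -0.0]
wrist_force: [-0.1, 1.3, 0.9]
width: 1.0
finger_force: 0.0
```

```bash
cat >> h.py <<'E'
def wcam():
    o=ctrl.get_obs(); c=dict(ctrl.read_camera('wrist')); T=np.array(c['T_tool_cam'])
    Rt=Ro.from_quat(np.roll(o['eef_rot'],-1)).as_matrix(); Rc=Rt@T[:3,:3]; p=Rt@T[:3,3]+o['eef_pos']
    c['R']=Rc.T; c['t']=-Rc.T@p; return c
def st():
    o=ctrl.get_obs(); Rt=Ro.from_quat(np.roll(o['eef_rot'],-1)).as_matrix(); a=np.degrees(np.arctan2(Rt[1,1],Rt[0,1]))
    print('t',o['time'],'p',o['eef_pos'].round(1),'close',a.round(1),'w',round(o['width']*92,1),'ff',o['finger_force'],'F',o['wrist_force'].round(1),'M',o['moment'].round(2),'tz',Rt[:,2].round(4)); return o,Rt
def dp(target):
    o,Rt=st(); return (Rt.T@(np.array(target)-o['eef_pos'])).round(1)
E
python3 - <<'E'
from h import *
import pickle
st();c=wcam();pickle.dump(c,open('w1.pkl','wb'));cv2.imwrite('pics/w1.png',np.ascontiguousarray(c['frame'][:,:,::-1]))
for z in(110,58,32):print(w2px(c,[532.9,188.9,z]))
E
```

```text
t 1.65 p [532.8 189.3 210.2] close 66.2 w 92.0 ff 0.0 F [-0.1  1.3  0.9] M [-0.01  0.02 -0.  ] tz [-1.3e-03  2.0e-04 -1.0e+00]
[np.float64(282.86677580931985), np.float64(221.5495550724276)]
[np.float64(282.88543233138887), np.float64(201.30521291836132)]
[np.float64(282.8926266389395), np.float64(193.49861193043517)]
```

View pics/w1.png

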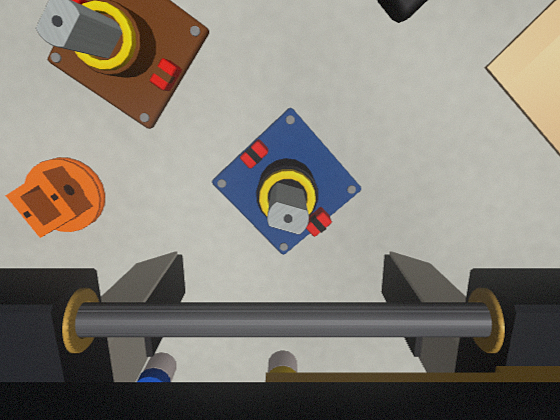

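Run:
```python
from h import *
import pickle
c=pickle.load(open('w1.pkl','rb'))
cv2.imwrite('pics/crop2.png',cv2.resize(c['frame'][100:260,200:370][:,:,::-1],(638,600),interpolation=cv2.INTER_CUBIC))
```

```text
(no output)
```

View pics/crop2.png

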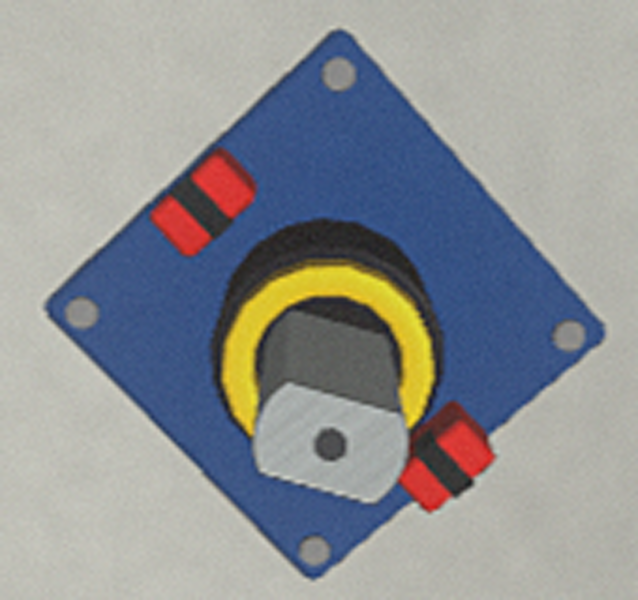

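The crop shows the shaft top's centre hole at (330,444), the upper flat edge running (288,383) to (408,413), and the lower edge (265,473) to (378,502). The plate corners are at (340,30), (605,335), (313,578) and (47,307).

Run:
```python
from h import *
import pickle
c=pickle.load(open('w1.pkl','rb'))
p=lambda x,y,z:px2w(c,200+x/3.7529,100+y/3.75,z)
ang=lambda d:np.degrees(np.arctan2(d[1],d[0]))
print('top',p(330,444,110))
for a,b in[((288,383),(408,413)),((265,473),(378,502))]:
    d=p(*b,110)-p(*a,110);print('flat edge',ang(d),np.linalg.norm(d),'normal',(ang(d)+90)%180)
P=[p(*q,12) for q in[(340,30),(605,335),(313,578),(47,307)]];print('plate',np.mean(P,0),[round(ang(P[(i+1)%4]-P[i])%90,1) for i in range(4)],[round(np.linalg.norm(P[(i+1)%4]-P[i]),1) for i in range(4)])
g=[p(205,203,32),p(447,457,32)];print('guides',np.mean(g,0),ang(g[0]-g[1])%180,np.linalg.norm(g[0]-g[1]))
```

```text
top [532.23688966 192.89785622 110.        ]
flat edge 51.6668070799126 21.943279890594138 normal 141.6668070799126
flat edge 51.00423525342628 21.095753164910597 normal 141.0042352534263
plate [531.93653422 193.38448252  12.        ] [np.float64(18.4), np.float64(18.2), np.float64(18.5), np.float64(18.8)] [np.float64(97.6), np.float64(96.5), np.float64(96.7), np.float64(96.6)]
guides [530.82431584 194.38481482  32.        ] 19.198116978124915 82.27497703483175
```

Request:
apply_moves --motion '[{"dp":[0,0.0,0],"twist":[0,0,10.5],"grip":1},{"dp":[0,0,0],"twist":[0,0,10.5],"grip":1},{"dp":[0,0,0],"twist":[0,0,10.5],"grip":1},{"dp":[0,0,0],"twist":[0,0,10.5],"grip":1},{"dp":[0,0,0],"twist":[0,0,10.5],"grip":1},{"dp":[0,0,0],"twist":[0,0,10.5],"grip":1},{"dp":[0,0,0],"twist":[0,0,10.5],"grip":1},{"dp":[0,0,0],"twist":[0,0,10.5],"grip":1},{"dp":[0,0,0],"twist":[0,0,10.5],"grip":1},{"dp":[0,0,0],"twist":[0,0,10.5],"grip":1},{"dp":[0,0,0],"twist":[0,0,0],"grip":1},{"dp":[0,0,0],"twist":[0,0,0],"grip":1}]'

```text
time: 3.2
eef_pos: [533.0, 189.7, 210.7]
eef_rot: [-0.0, 0.901, 0.434, 0.0]
wrist_force: [-0.7, 0.2, -0.1]
width: 1.001
finger_force: 0.0
```

Run:
```python
from h import *
import pickle
print(dp([532.4,191,83]));c=wcam();pickle.dump(c,open('w2.pkl','wb'));cv2.imwrite('pics/w2.png',cv2.resize(c['frame'][100:260,200:370][:,:,::-1],(638,600),interpolation=cv2.INTER_CUBIC))
```

```text
t 3.2 p [533.  189.7 210.7] close -38.5 w 92.1 ff 0.0 F [-0.7  0.2 -0.1] M [-0.04  0.12 -0.03] tz [ 1.e-04  2.e-04 -1.e+00]
[  0.6  -1.2 127.7]
```

View pics/w2.png

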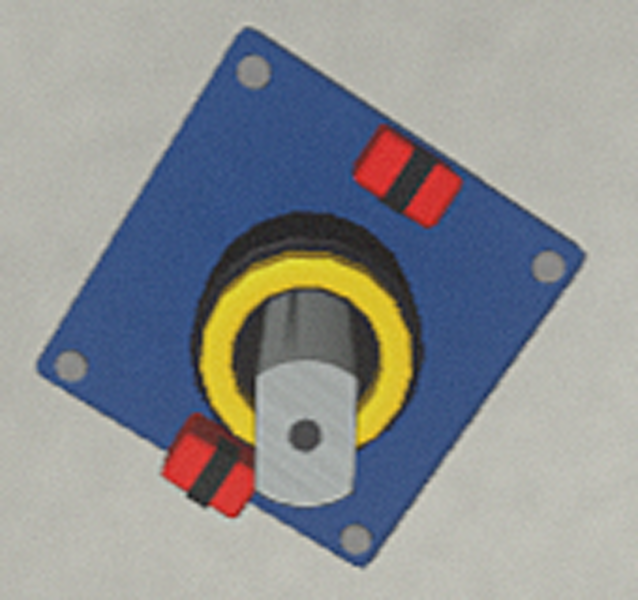

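The shaft's flats lie vertical in the view, so they face the fingers. The hole is at crop (305,435) and the plate corners are at (247,27), (585,255), (365,567) and (38,368).

Run:
```python
from h import *
import pickle
c=pickle.load(open('w2.pkl','rb'))
p=lambda x,y,z:px2w(c,200+x/3.7529,100+y/3.75,z)
ang=lambda d:np.degrees(np.arctan2(d[1],d[0]))
m2=p(305,435,110)[:2]
print('top',m2)
P=[p(*q,12) for q in[(247,27),(585,255),(365,567),(38,368)]];print('plate',np.mean(P,0),[round(ang(P[(i+1)%4]-P[i])%90,1) for i in range(4)])
m1=np.array([532.24,192.90])
# m = s + R(a) b
R=lambda a:np.array([[np.cos(a),-np.sin(a)],[np.sin(a),np.cos(a)]])
A=np.block([[np.eye(2),R(np.radians(66.2))],[np.eye(2),R(np.radians(-38.5))]])
print('s,b',np.linalg.solve(A,np.r_[m1,m2]))
e=p(352,485,110)-p(354,385,110);f=p(256,485,110)-p(258,385,110);print('edges',ang(e),ang(f))
print(dp([532.4,191,83]))
```

```text
top [531.9248008  192.39293091]
plate [532.75795965 192.71665014  12.        ] [np.float64(18.2), np.float64(18.8), np.float64(18.4), np.float64(18.6)]
s,b [ 5.31886800e+02  1.92768053e+02  2.63258702e-01 -2.69917227e-01]
edges -129.10453529301515 -130.22050892283522
t 3.25 p [533.1 189.5 210.7] close -38.6 w 92.3 ff 0.0 F [ 0.3 -0.4  0.3] M [-0.05  0.14  0.07] tz [ 2.e-04  2.e-04 -1.e+00]
[  0.7  -1.5 127.7]
```

Request:
apply_moves --motion '[{"dp":[0.0018,-0.0028,0.018],"twist":[0,0,0],"grip":1},{"dp":[0,0,0.018],"twist":[0,0,0],"grip":1},{"dp":[0,0,0.018],"twist":[0,0,0],"grip":1},{"dp":[0,0,0.018],"twist":[0,0,0],"grip":1},{"dp":[0,0,0.018],"twist":[0,0,0],"grip":1},{"dp":[0,0,0.018],"twist":[0,0,0],"grip":1},{"dp":[0,0,0.0195],"twist":[0,0,0],"grip":1},{"dp":[0,0,0],"twist":[0,0,0],"grip":0.5},{"dp":[0,0,0],"twist":[0,0,0],"grip":0},{"dp":[0,0,0],"twist":[0,0,0],"grip":0},{"dp":[0,0,0],"twist":[0,0,0],"grip":0},{"dp":[0,0,0],"twist":[0,0,0],"grip":0},{"dp":[0,0,0],"twist":[0,0,0],"grip":0},{"dp":[0,0,0],"twist":[0,0,0],"grip":0}]' --newtons 3

```text
time: 5.0
eef_pos: [532.4, 192.3, 83.1]
eef_rot: [-0.0, 0.902, 0.432, 0.0]
wrist_force: [-0.1, -0.8, 0.5]
width: 0.285
finger_force: 0.0
```

```bash
python3 -c "
from h import *
st()"
```

```text
t 5.0 p [532.4 192.3  83.1] close -38.8 w 26.2 ff 0.0 F [-0.1 -0.8  0.5] M [-0.05  0.12  0.02] tz [ 1.e-04  1.e-04 -1.e+00]
```

Still closing; wait and feel.

Request:
apply_moves --motion '[{"dp":[0,0,0],"twist":[0,0,0],"grip":0},{"dp":[0,0,0],"twist":[0,0,0],"grip":0},{"dp":[0,0,0],"twist":[0,0,0],"grip":0},{"dp":[0,0,0],"twist":[0,0,0],"grip":0},{"dp":[0,0,0],"twist":[0,0,0],"grip":0}]'

```text
time: 5.62
eef_pos: [532.8, 191.9, 83.0]
eef_rot: [0.0, 0.902, 0.432, 0.0]
wrist_force: [4.6, -3.0, -2.7]
width: 0.202
finger_force: 3.0
```

```bash
python3 -c "
from h import *
st()"
```

```text
t 5.625 p [532.8 191.9  83. ] close -38.8 w 18.6 ff 3.0081636691465974 F [ 4.6 -3.  -2.7] M [-0.64 -0.47 -0.04] tz [ 9.e-04 -3.e-04 -1.e+00]
```

Width 18.6 mm means the fingers are on the flats. Centre slightly along the closing line and firm the grip.

Request:
apply_moves --motion '[{"dp":[0,0.0005,0],"twist":[0,0,0],"grip":0},{"dp":[0,0,0],"twist":[0,0,0],"grip":0},{"dp":[0,0,0],"twist":[0,0,0],"grip":0},{"dp":[0,0,0],"twist":[0,0,0],"grip":0}]' --newtons 25

```text
time: 6.12
eef_pos: [532.8, 191.9, 83.0]
eef_rot: [0.0, 0.902, 0.432, 0.0]
wrist_force: [2.6, -3.6, -1.5]
width: 0.196
finger_force: 24.9
```

```bash
python3 -c "
from h import *
st()"
```

```text
t 6.125 p [532.8 191.9  83. ] close -38.8 w 18.0 ff 24.887133836746216 F [ 2.6 -3.6 -1.5] M [-0.62 -0.37 -0.25] tz [ 2.e-04  0.e+00 -1.e+00]
```

Request:
apply_moves --motion '[{"dp":[0,0,0],"twist":[0,0,-5.2],"grip":0},{"dp":[0,0,0],"twist":[0,0,-5.2],"grip":0},{"dp":[0,0,0],"twist":[0,0,-5.2],"grip":0},{"dp":[0,0,0],"twist":[0,0,-5.2],"grip":0},{"dp":[0,0,0],"twist":[0,0,-5.2],"grip":0},{"dp":[0,0,0],"twist":[0,0,-5.2],"grip":0},{"dp":[0,0,0],"twist":[0,0,-5.2],"grip":0},{"dp":[0,0,0],"twist":[0,0,-5.2],"grip":0},{"dp":[0,0,0],"twist":[0,0,-5.2],"grip":0},{"dp":[0,0,0],"twist":[0,0,-5.2],"grip":0},{"dp":[0,0,0],"twist":[0,0,-5.2],"grip":0},{"dp":[0,0,0],"twist":[0,0,0],"grip":0},{"dp":[0,0,0],"twist":[0,0,0],"grip":0},{"dp":[0,0,0],"twist":[0,0,0],"grip":0}]'

```text
time: 7.88
eef_pos: [533.5, 191.8, 83.1]
eef_rot: [0.001, 0.585, 0.811, 0.0]
wrist_force: [5.1, -4.0, -2.9]
width: 0.195
finger_force: 24.9
```

```bash
python3 -c "
from h import *
st()"
```

```text
t 7.875 p [533.5 191.8  83.1] close 18.5 w 17.9 ff 24.854274094104767 F [ 5.1 -4.  -2.9] M [-0.67 -0.74 -0.05] tz [ 1.6e-03 -1.0e-04 -1.0e+00]
```

Pinch held and the shaft turned; the closing line is at 18.5°, matching the guides. Release, rise, go to the pulley.

Request:
apply_moves --motion '[{"dp":[0,0,0],"twist":[0,0,0],"grip":1},{"dp":[0,0,0],"twist":[0,0,0],"grip":1},{"dp":[0,0,0],"twist":[0,0,0],"grip":1},{"dp":[0,0,0],"twist":[0,0,0],"grip":1},{"dp":[0,0,-0.03],"twist":[0,0,0],"grip":1},{"dp":[0,0,-0.045],"twist":[0,0,0],"grip":1},{"dp":[0,0,-0.042],"twist":[0,0,0],"grip":1},{"dp":[-0.0405,-0.012,0],"twist":[0,0,0],"grip":1},{"dp":[-0.0405,-0.012,0],"twist":[0,0,0],"grip":1},{"dp":[-0.0405,-0.012,0],"twist":[0,0,0],"grip":1},{"dp":[-0.0405,-0.012,0],"twist":[0,0,0],"grip":1},{"dp":[-0.0405,-0.012,0],"twist":[0,0,0],"grip":1},{"dp":[-0.0405,-0.012,0],"twist":[0,0,0],"grip":1},{"dp":[-0.0405,-0.012,0],"twist":[0,0,0],"grip":1},{"dp":[-0.0405,-0.012,0],"twist":[0,0,0],"grip":1},{"dp":[0,0,0],"twist":[0,0,9.5],"grip":1},{"dp":[0,0,0],"twist":[0,0,9.5],"grip":1},{"dp":[0,0,0],"twist":[0,0,9.5],"grip":1},{"dp":[0,0,0],"twist":[0,0,9.5],"grip":1},{"dp":[0,0,0],"twist":[0,0,9.5],"grip":1}]' --newtons 3

```text
time: 10.38
eef_pos: [544.0, -145.7, 200.0]
eef_rot: [-0.0, 0.863, 0.505, 0.0]
wrist_force: [0.6, -0.6, -0.1]
width: 0.998
finger_force: 0.0
```

Request:
apply_moves --motion '[{"dp":[0,0,0],"twist":[0,0,9.5],"grip":1},{"dp":[0,0,0],"twist":[0,0,9.2],"grip":1},{"dp":[0,0,0],"twist":[0,0,0],"grip":1},{"dp":[0,0,0],"twist":[0,0,0],"grip":1}]'

```text
time: 10.88
eef_pos: [544.1, -145.8, 200.0]
eef_rot: [-0.0, 0.932, 0.362, -0.0]
wrist_force: [0.2, 0.1, 0.3]
width: 0.995
finger_force: 0.0
```

Run:
```python
from h import *
import pickle
st();c=wcam();pickle.dump(c,open('w3.pkl','wb'));print(w2px(c,[545,-146,30]))
u,v=map(int,w2px(c,[545,-146,30]));u0,v0=max(u-80,0),max(v-75,0);print(u0,v0)
cv2.imwrite('pics/w3.png',cv2.resize(c['frame'][v0:v0+150,u0:u0+160][:,:,::-1],(640,600),interpolation=cv2.INTER_CUBIC))
```

```text
t 10.875 p [ 544.1 -145.8  200. ] close -47.6 w 91.5 ff 0.0 F [0.2 0.1 0.3] M [-0.03  0.14  0.03] tz [-1.e-04  2.e-04 -1.e+00]
[np.float64(285.46452341986014), np.float64(192.2869873149428)]
205 117
```

View pics/w3.png

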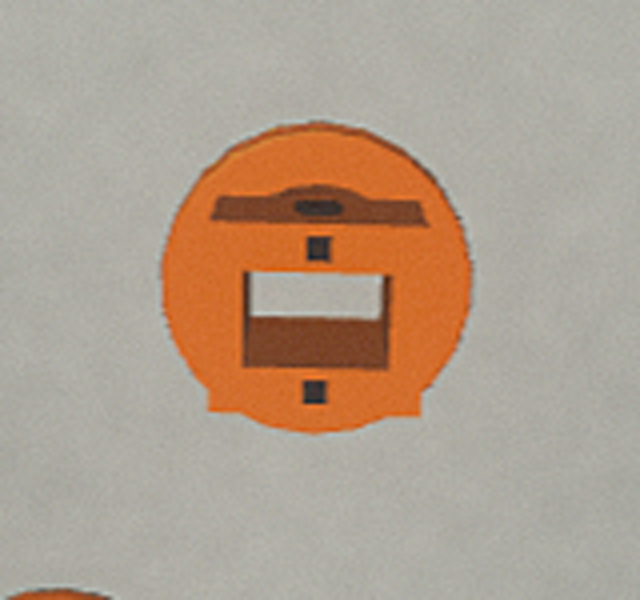

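The view shows the target pulley with hub-top corners at (212,220), (430,226), (421,416), (208,412) and the bore mouth at (244,270), (391,275), (389,369), (242,366). The marks are at (318,249) and (314,392).

Run:
```python
from h import *
import pickle
c=pickle.load(open('w3.pkl','rb'))
p=lambda q,z:px2w(c,205+q[0]/4,117+q[1]/4,z)
ang=lambda d:np.degrees(np.arctan2(d[1],d[0]))
for Q in([(212,220),(430,226),(421,416),(208,412)],[(244,270),(391,275),(389,369),(242,366)]):
    P=[p(q,44) for q in Q];print(np.mean(P,0).round(1),[(round(ang(P[(i+1)%4]-P[i])%90,1),round(np.linalg.norm(P[(i+1)%4]-P[i]),1)) for i in range(4)])
a,b=p((318,249),44),p((314,392),44);print('marks',(a+b)/2,ang(a-b))
disc=[p((318,122),14),p((162,280),14),p((471,280),14),p((315,433),14)];print(disc, (disc[1]+disc[2])/2)
print(dp([546,-146,35]))
```

```text
[ 544.  -145.7   44. ] [(np.float64(40.8), np.float64(43.4)), (np.float64(41.0), np.float64(39.8)), (np.float64(41.3), np.float64(44.0)), (np.float64(40.1), np.float64(40.2))]
[ 543.8 -145.5   44. ] [(np.float64(40.4), np.float64(29.6)), (np.float64(42.1), np.float64(19.7)), (np.float64(41.2), np.float64(30.1)), (np.float64(40.5), np.float64(20.1))]
marks [ 543.5502451  -145.60133811   44.        ] 40.90869761515986
[array([ 570.81585455, -121.32014983,   14.        ]), array([ 521.79199522, -119.29821038,   14.        ]), array([ 568.02418904, -169.88414046,   14.        ]), array([ 518.24604847, -168.53162344,   14.        ])] [ 544.90809213 -144.59117542   14.        ]
t 10.925 p [ 544.1 -145.7  200. ] close -47.6 w 92.2 ff 0.0 F [-0.3  0.1  0.2] M [-0.09  0.13 -0.02] tz [-0.e+00  1.e-04 -1.e+00]
[  1.2   1.5 165. ]
```

Request:
apply_moves --motion '[{"dp":[0,0,0.03],"twist":[0,0,1.4],"grip":1},{"dp":[0,0,0.03],"twist":[0,0,0],"grip":1},{"dp":[0,0,0.03],"twist":[0,0,0],"grip":1},{"dp":[0,0,0.03],"twist":[0,0,0],"grip":1},{"dp":[0,0,0.02],"twist":[0,0,0],"grip":1},{"dp":[0,0,0.014],"twist":[0,0,0],"grip":0.9},{"dp":[0,0,0.01],"twist":[0,0,0],"grip":0.8},{"dp":[0,0,0],"twist":[0,0,0],"grip":0.6},{"dp":[0,0,0],"twist":[0,0,0],"grip":0.5},{"dp":[0,0,0],"twist":[0,0,0],"grip":0.45},{"dp":[0,0,0],"twist":[0,0,0],"grip":0.4},{"dp":[0,0,0],"twist":[0,0,0],"grip":0.3},{"dp":[0,0,0],"twist":[0,0,0],"grip":0.2},{"dp":[0,0,0],"twist":[0,0,0],"grip":0},{"dp":[0,0,0],"twist":[0,0,0],"grip":0}]' --newtons 8

```text
time: 12.8
eef_pos: [544.5, -145.9, 36.6]
eef_rot: [0.0, 0.937, 0.349, 0.0]
wrist_force: [-0.5, -0.1, 5.5]
width: 0.476
finger_force: 8.0
```

```bash
python3 -c "
from h import *
st()"
```

```text
t 12.8 p [ 544.5 -145.9   36.6] close -49.2 w 43.8 ff 7.998034390329849 F [-0.5 -0.1  5.5] M [-0.01  0.22  0.03] tz [ 1.e-03 -4.e-04 -1.e+00]
```

Request:
apply_moves --motion '[{"dp":[0,0,-0.0005],"twist":[0,0,0],"grip":0},{"dp":[0,0,0],"twist":[0,0,0],"grip":0},{"dp":[0,0,0],"twist":[0,0,0],"grip":0},{"dp":[0,0,-0.005],"twist":[0,0,0],"grip":0},{"dp":[0,0,-0.01],"twist":[0,0,0],"grip":0},{"dp":[0,0,-0.02],"twist":[0,0,0],"grip":0},{"dp":[0,0,-0.03],"twist":[0,0,0],"grip":0},{"dp":[0,0,-0.03],"twist":[0,0,0],"grip":0},{"dp":[0,0,-0.03],"twist":[0,0,0],"grip":0},{"dp":[0,0,-0.015],"twist":[0,0,0],"grip":0},{"dp":[0,0,0],"twist":[0,0,0],"grip":0},{"dp":[0,0,0],"twist":[0,0,0],"grip":0}]' --newtons 20

```text
time: 14.3
eef_pos: [543.5, -145.6, 175.3]
eef_rot: [-0.001, 0.937, 0.349, -0.001]
wrist_force: [-0.1, -0.5, -1.3]
width: 0.477
finger_force: 20.0
```

Run:
```python
from h import *
import pickle
st();c=wcam();pickle.dump(c,open('w4.pkl','wb'));
cv2.imwrite('pics/w4.png',np.ascontiguousarray(c['frame'][:,:,::-1]))
```

```text
t 14.3 p [ 543.5 -145.6  175.3] close -49.2 w 43.9 ff 19.99755487893708 F [-0.1 -0.5 -1.3] M [-0.07  0.14 -0.04] tz [-2.1e-03  9.0e-04 -1.0e+00]
```

View pics/w4.png

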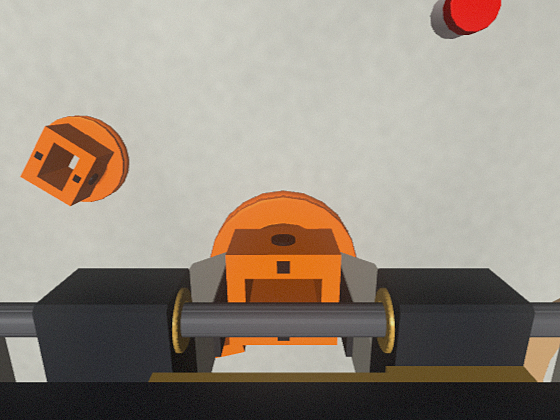

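Pulley held cleanly. The hub-top front edge is at row 254 (columns 225 to 341), with the mark at (283,267). Measure its offset in the tool frame.

Run:
```python
from h import *
import pickle
c=pickle.load(open('w4.pkl','rb'));T=np.array(c['T_tool_cam'])
def tp(u,v,z):
    d=T[:3,:3]@np.array([(u-c['cx'])/c['fx'],(v-c['cy'])/c['fy'],1]);return T[:3,3]+d*(z-T[2,3])/d[2]
for q in[(225,254),(341,254),(283,267),(248,278.5),(322,278.5)]:print(q,tp(*q,-7.5).round(1))
for q in[(283,191),(211,240),(356,240)]:print(q,tp(*q,22.5).round(1))
# same tool-frame estimate from w3 mark: check mark distance from centre
c3=pickle.load(open('w3.pkl','rb'))
a=px2w(c3,205+318/4,117+249/4,44);e1=px2w(c3,205+321/4,117+223/4,44);b1=px2w(c3,205+318/4,117+272.5/4,44);ce=np.array([543.9,-145.6,44])
print([np.linalg.norm(x-ce) for x in(a,e1,b1)])
```

```text
(225, 254) [ 20.1 -23.1  -7.5]
(341, 254) [20.1 20.8 -7.5]
(283, 267) [14.8 -1.1 -7.5]
(248, 278.5) [  9.9 -14.7  -7.5]
(322, 278.5) [ 9.9 14.  -7.5]
(283, 191) [37.4 -1.2 22.5]
(211, 240) [ 14.2 -34.3  22.5]
(356, 240) [14.2 32.4 22.5]
[np.float64(14.727052709380228), np.float64(20.011723706143272), np.float64(9.917080752468147)]
```

Request:
apply_moves --motion '[{"dp":[0.0237,-0.0292,0],"twist":[0,0,0],"grip":0},{"dp":[0.0237,-0.0292,0],"twist":[0,0,0],"grip":0},{"dp":[0.0237,-0.0292,0],"twist":[0,0,0],"grip":0},{"dp":[0.0237,-0.0292,0],"twist":[0,0,0],"grip":0},{"dp":[0.0237,-0.0292,0],"twist":[0,0,0],"grip":0},{"dp":[0.0237,-0.0292,0],"twist":[0,0,0],"grip":0},{"dp":[0.0237,-0.0292,0],"twist":[0,0,0],"grip":0},{"dp":[0.0237,-0.0292,0],"twist":[0,0,0],"grip":0},{"dp":[0.0237,-0.0292,0],"twist":[0,0,0],"grip":0},{"dp":[0,0,0],"twist":[0,0,7.4],"grip":0},{"dp":[0,0,0],"twist":[0,0,7.4],"grip":0},{"dp":[0,0,0],"twist":[0,0,7.5],"grip":0},{"dp":[0,0,0],"twist":[0,0,0],"grip":0},{"dp":[0,0,0],"twist":[0,0,0],"grip":0},{"dp":[0,0,0],"twist":[0,0,0],"grip":0}]'

```text
time: 16.23
eef_pos: [533.6, 192.4, 176.3]
eef_rot: [-0.0, 0.987, 0.162, -0.0]
wrist_force: [-0.3, 0.0, -0.8]
width: 0.477
finger_force: 20.0
```

Run:
```python
from h import *
print(dp([533.5,192.6,148]));c=wcam()
cv2.imwrite('pics/w5.png',np.ascontiguousarray(c['frame'][:,:,::-1]))
```

```text
t 16.225 p [533.6 192.4 176.3] close -71.4 w 43.9 ff 19.997509815730155 F [-0.3  0.  -0.8] M [-0.04  0.14 -0.02] tz [-4.e-04 -0.e+00 -1.e+00]
[-0.  -0.2 28.3]
```

View pics/w5.png

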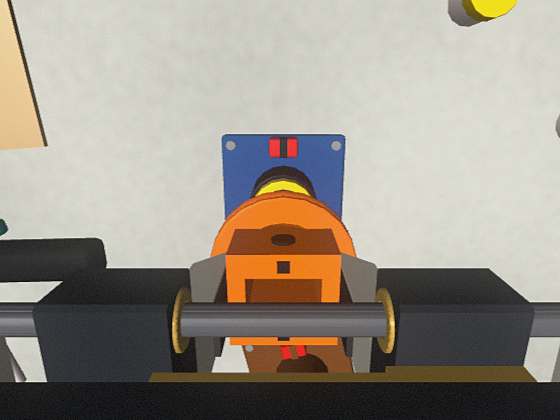

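Plate (centre column ≈283.5) and pulley (column 283) line up, and the guide lies straight ahead. Lower to just above the shaft, then slowly onto it.

Request:
apply_moves --motion '[{"dp":[0,-0.0002,0.012],"twist":[0,0,0.0],"grip":0},{"dp":[0,0,0.012],"twist":[0,0,0],"grip":0},{"dp":[0,0,0.004],"twist":[0,0,0],"grip":0},{"dp":[0,0,0.001],"twist":[0,0,0],"grip":0},{"dp":[0,0,0.001],"twist":[0,0,0],"grip":0},{"dp":[0,0,0.001],"twist":[0,0,0],"grip":0},{"dp":[0,0,0.0005],"twist":[0,0,0],"grip":0},{"dp":[0,0,0],"twist":[0,0,0],"grip":0}]'

```text
time: 17.27
eef_pos: [534.0, 192.8, 146.1]
eef_rot: [-0.0, 0.987, 0.161, 0.001]
wrist_force: [-2.0, -0.9, 5.6]
width: 0.478
finger_force: 20.0
```

```bash
python3 -c "
from h import *
st()"
```

```text
t 17.275 p [534.  192.8 146.1] close -71.5 w 43.9 ff 19.99736579717137 F [-2.  -0.9  5.6] M [-0.16  0.4  -0.01] tz [ 1.7e-03  4.0e-04 -1.0e+00]
```

Chamfer contact pushes toward −stand x; shift that way a little and continue down.

Request:
apply_moves --motion '[{"dp":[-0.0008,0,0],"twist":[0,0,0.0],"grip":0},{"dp":[0,0,0.0005],"twist":[0,0,0],"grip":0},{"dp":[0,0,0.001],"twist":[0,0,0],"grip":0},{"dp":[0,0,0.001],"twist":[0,0,0],"grip":0},{"dp":[0,0,0],"twist":[0,0,0],"grip":0}]'

```text
time: 17.9
eef_pos: [532.8, 192.4, 142.3]
eef_rot: [-0.0, 0.987, 0.161, -0.0]
wrist_force: [-0.6, -0.1, -1.4]
width: 0.477
finger_force: 20.0
```

```bash
python3 -c "
from h import *
st()"
```

```text
t 17.9 p [532.8 192.4 142.3] close -71.5 w 43.9 ff 19.997501625912264 F [-0.6 -0.1 -1.4] M [-0.11  0.16  0.03] tz [-4.e-04 -0.e+00 -1.e+00]
```

Request:
apply_moves --motion '[{"dp":[0,0,0.003],"twist":[0,0,0.0],"grip":0},{"dp":[0,0,0.004],"twist":[0,0,0],"grip":0},{"dp":[0,0,0.004],"twist":[0,0,0],"grip":0},{"dp":[0,0,0.004],"twist":[0,0,0],"grip":0},{"dp":[0,0,0],"twist":[0,0,0],"grip":0}]'

```text
time: 18.52
eef_pos: [532.6, 192.4, 127.1]
eef_rot: [0.0, 0.987, 0.161, -0.0]
wrist_force: [-0.0, 0.9, -1.7]
width: 0.479
finger_force: 20.0
```

```bash
python3 -c "
from h import *
st()"
```

```text
t 18.525 p [532.6 192.4 127.1] close -71.5 w 44.1 ff 19.99752626172267 F [-0.   0.9 -1.7] M [-0.08  0.22 -0.04] tz [-8.e-04 -1.e-04 -1.e+00]
```

Request:
apply_moves --motion '[{"dp":[0,0,0.004],"twist":[0,0,0.0],"grip":0},{"dp":[0,0,0.005],"twist":[0,0,0],"grip":0},{"dp":[0,0,0.005],"twist":[0,0,0],"grip":0},{"dp":[0,0,0.005],"twist":[0,0,0],"grip":0},{"dp":[0,0,0.005],"twist":[0,0,0],"grip":0},{"dp":[0,0,0.003],"twist":[0,0,0],"grip":0},{"dp":[0,0,0.002],"twist":[0,0,0],"grip":0},{"dp":[0,0,0.002],"twist":[0,0,0],"grip":0},{"dp":[0,0,0],"twist":[0,0,0],"grip":0}]'

```text
time: 19.65
eef_pos: [532.8, 192.4, 96.5]
eef_rot: [-0.0, 0.987, 0.161, -0.0]
wrist_force: [-0.2, 0.6, -1.1]
width: 0.478
finger_force: 20.0
```

```bash
python3 -c "
from h import *
st()"
```

```text
t 19.65 p [532.8 192.4  96.5] close -71.5 w 43.9 ff 19.997559733456 F [-0.2  0.6 -1.1] M [-0.13  0.12 -0.01] tz [-0.  0. -1.]
```

Request:
apply_moves --motion '[{"dp":[0,0,0.0015],"twist":[0,0,0.0],"grip":0},{"dp":[0,0,0.001],"twist":[0,0,0],"grip":0},{"dp":[0,0,0.001],"twist":[0,0,0],"grip":0},{"dp":[0,0,0.001],"twist":[0,0,0],"grip":0},{"dp":[0,0,0.001],"twist":[0,0,0],"grip":0},{"dp":[0,0,0.001],"twist":[0,0,0],"grip":0},{"dp":[0,0,0.001],"twist":[0,0,0],"grip":0},{"dp":[0,0,0],"twist":[0,0,0],"grip":0}]'

```text
time: 20.65
eef_pos: [533.0, 192.5, 89.1]
eef_rot: [-0.0, 0.987, 0.161, 0.0]
wrist_force: [-1.0, -0.3, 4.5]
width: 0.475
finger_force: 20.0
```

```bash
python3 -c "
from h import *
st()"
```

```text
t 20.65 p [533.  192.5  89.1] close -71.5 w 43.7 ff 19.997153864242136 F [-1.  -0.3  4.5] M [-0.14  0.3  -0.03] tz [ 3.e-04  1.e-04 -1.e+00]
```

Request:
apply_moves --motion '[{"dp":[0,0,0.0008],"twist":[0,0,0.0],"grip":0},{"dp":[0,0,0.0008],"twist":[0,0,0],"grip":0},{"dp":[0,0,0.0008],"twist":[0,0,0],"grip":0},{"dp":[0,0,0.0005],"twist":[0,0,0],"grip":0},{"dp":[0,0,0],"twist":[0,0,0],"grip":0},{"dp":[0,0,0],"twist":[0,0,0],"grip":0}]'

```text
time: 21.4
eef_pos: [532.9, 192.5, 86.6]
eef_rot: [-0.0, 0.987, 0.161, 0.0]
wrist_force: [-3.5, -0.3, 7.8]
width: 0.479
finger_force: 20.0
```

```bash
python3 -c "
from h import *
st()"
```

```text
t 21.4 p [532.9 192.5  86.6] close -71.5 w 44.1 ff 19.996714558219537 F [-3.5 -0.3  7.8] M [-0.23  0.44  0.04] tz [ 5.e-04  2.e-04 -1.e+00]
```

Request:
apply_moves --motion '[{"dp":[0,0,0.0004],"twist":[0,0,0.0],"grip":0},{"dp":[0,0,0.0003],"twist":[0,0,0],"grip":0},{"dp":[0,0,0],"twist":[0,0,0],"grip":0},{"dp":[0,0,0],"twist":[0,0,0],"grip":0}]'

```text
time: 21.9
eef_pos: [533.0, 192.5, 86.6]
eef_rot: [-0.0, 0.987, 0.161, 0.0]
wrist_force: [-4.0, -0.2, 13.5]
width: 0.474
finger_force: 20.0
```

```bash
python3 -c "
from h import *
st()"
```

```text
t 21.9 p [533.  192.5  86.6] close -71.5 w 43.6 ff 19.99646301032044 F [-4.  -0.2 13.5] M [-0.34  0.86 -0.02] tz [ 9.e-04  2.e-04 -1.e+00]
```

```bash
python3 -c "
from h import *
print(ctrl.finish_job())"
```

```text
the job is handed in; nothing more can be done
None
```

The job is handed in at 21.9 s with the shaft's flats turned to the red guides and the orange pulley on it. It is held at 20 N, aligned to about 0.1° by the tool reading, and pressed home with about 13 N. The interface returned no verdict, so success rests on the force and position readings.

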